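# Sort levelling feet by how they grip the plate

## Robot

A 6-joint arm with a two-finger parallel gripper is mounted at the origin on the work surface. World frame = base frame: x ahead of the robot, y to its left, z up, the work surface at z = 0. Lengths are in m, angles in rad, forces in N, time in s.
With the tool pointing down it reaches from about 0.4 to 0.825 m from the base axis. Payload 7 kg.
Tool frame: the origin (TCP) lies at the very end of the fingers, on their centre line; the grasp point (between the pads) lies 19 mm behind it; z points along the fingers, x is the direction in which the jaws open and shut, and the axes are right-handed (so a half turn about z gives the same grasp; the last joint's range is limited). The gripper opens to 88 mm and grips with 3 to 60 N. Pads are 19 mm wide; open, the fingers measure 130 mm over their backs; the gripper's body (78 mm by 193 mm) begins 47 mm behind the grasp point.
Start: joints at [1.481, 0.359, 0.012, 0, -1.224, -0.288], TCP at [0.249, 0.627, 0.227] pointing down, gripper open.
Joint ranges: [-3.07, 3.07], [-1.43, 2.12], [-1.02, 1.25], [-3.03, 1.67], [-3.05, -0], [-3.03, 3.03]. Speed limits (rad/s): [2.39, 2.39, 3.01, 3.14, 3.14, 3.14].

## Interface

Orientations are given as [roll, pitch, yaw] about the fixed x, y, z axes, in that order (R = Rz(yaw) Ry(pitch) Rx(roll)).
In Python, from station import telemetry, grab_frame, arm, regions_of, pinpoint gives the robot as it stands. The module is installed in compiled form; this text tells all that it offers.
- The arm moves only by the shell command python3 -m inch 'ROWS' [FORCE]. ROWS is text: rows parted by semicolons, each of 7 numbers parted by spaces: the opening, from 0 (shut) to 1 (fully open), then the shift along the world's x, y, z in cm, then the turn, a rotation vector about the world's x, y, z in degrees. A call has 1 to 12 rows; each row is the pose to reach, as a shift and turn from the pose measured when the call began; what a row does not reach only later rows make up. A row lasts 1/8 s, in which the tool goes at most 62.5 mm and 10.7 degrees, less where a joint would pass 70% of its speed; a pose out of reach is approached as far as the arm can. A call with a gripper value outside its range is refused whole. The fingers move at their own pace and stop on an object; FORCE is the grip in N (left out, the last holds). Time passes only in rows, so rows that repeat a pose let the fingers close. It gives the time, the measured TCP pose, the force and the opening at its end, in the units of the state.
- telemetry.get_state(): the state, without advancing time (a new reading comes with each control period).
- grab_frame(name): name is "scene" or "side" or "wrist"; returns a dict with "pixels" (384x512x3 uint8, red, green, blue), "fx", "fy", "cx", "cy" (pixels), "R" (3x3) and "t" (3): a world point X has camera coordinates R X + t. Camera axes: x right, y down, z forward; pixel columns grow to the right and rows downward; lengths in m; the calibration is good to about 2 mm. The wrist camera is an equidistant fisheye: a pixel r from the principal point sees the ray r / f radians off the axis. A picture is of the moment at which its call begins. There is no depth.
- arm.job_done(): hands the job in, once; it reports no verdict.
Trained networks look in the newest picture that a camera, given by its name, has taken for a name from the list of things; names that differ only in an ending like _2 or _b are one class to them, and where a whole thing is asked for, a point or a joint stands for the part that bears it (a point fixed in the world has none). Each returns a list of dicts, best first, with "p" (0 to 1); they miss things now and then, are a little off and sometimes report something else, mostly with a low value. They report only what shows in the picture. A call takes as long as a camera call. They do not tell look-alikes from the thing itself.
- regions_of(camera, name): "pixels" (384x512 bool, what is visible of it) and "bbox" ([left, top, right, bottom] in pixels, round what is visible of it).
- pinpoint(camera, name): "location" ([column, row] in pixels: a listed point, or the origin of a listed thing).
The state is a dict: "t": time; "q": joint angles; "qd": joint speeds; "joint_efforts": joint torques, N m; "eef_pos": TCP position; "ee_rot": TCP orientation; "force": force on the tool from outside, world axes, zero at the start; "moment": the same for the moment, N m; "width": finger opening in m.
Only numpy, scipy, OpenCV 4.12 (cv2) and the standard library are available. Lean on these libraries where they do the work, as an engineer would, in place of code of your own. Each camera call takes 0.05 s, during which the arm holds its last target. There are 200 camera calls.

## Task

The levelling feet on the steel plate are returned stock: some grip and some slide on a worn sole, which only shows when they are dragged. Take the three feet one at a time, in any order: hold the foot by its stud, press it lightly onto the plate with about 10 N (never hard), drag it about 7 cm across the plate towards the robot under that pressure to feel the friction, and then stand it upright in the yellow tray if it grips, or in the red tray if it slides easily, before you test the next. Set the feet down without dropping them and leave the other things where they are.

Things in the scene. Friction and masses are not known exactly. Their poses are not given: they have to be found in the camera images.
- foot_a_stud (a point): levelling foot standing upright on the plate, one of three that look alike: black round base 60 mm across, 9 mm thick (nylon with a rubber insert below), aluminium base to 19 mm height, brass nut 28 mm across to 30 mm, bare upright steel stud 16 mm thick from 30 to 85 mm; about 0.3 kg. This point: on the axis, middle of the bare stud (grip here), 57.5 to 59 mm above what the foot stands on, z up along the stud
- foot_b_stud (a point): levelling foot standing upright on the plate, one of three that look alike: black round base 60 mm across, 9 mm thick (nylon with a rubber insert below), aluminium base to 19 mm height, brass nut 28 mm across to 30 mm, bare upright steel stud 16 mm thick from 30 to 85 mm; about 0.3 kg. This point: on the axis, middle of the bare stud (grip here), 57.5 to 59 mm above what the foot stands on, z up along the stud
- foot_c_stud (a point): levelling foot standing upright on the plate, one of three that look alike: black round base 60 mm across, 9 mm thick (nylon with a rubber insert below), aluminium base to 19 mm height, brass nut 28 mm across to 30 mm, bare upright steel stud 16 mm thick from 30 to 85 mm; about 0.3 kg. This point: on the axis, middle of the bare stud (grip here), 57.5 to 59 mm above what the foot stands on, z up along the stud
- plate: fixed ground steel plate, 280 mm along its x, 360 mm along its y, top face 18 mm above the bench; origin at its centre on the bench. The feet start in a row along its y, about 110 mm apart, on the half away from the robot (+x); each has at least 80 mm of free plate towards the robot (-x) before the loose parts there
- plate_top (a point): centre of the plate's flat top, axes as the plate. While it slides, a foot on sound rubber drags with 0.7 to 0.9 of the force pressing it down (weight included), a worn one on its hard rim with 0.15 to 0.22. At a stop the drag eases: end slowly and read at once, then 0.38 or more still means it grips, under 0.26 it slides. Pushing away from the robot digs in. 10 N takes about 1 mm of downward motion
- tray_yellow: fixed yellow open plastic tray, 190 x 190 mm, 45 mm high, walls and floor 4 mm thick; origin at its centre on the bench, so its inner floor is 4 mm above. It stands to the left or right of the plate. Up to four feet stand in it well, 40 mm either way of its centre along its x and y
- tray_red: fixed red open plastic tray, 190 x 190 mm, 45 mm high, walls and floor 4 mm thick; origin at its centre on the bench, so its inner floor is 4 mm above. It stands to the left or right of the plate. Up to four feet stand in it well, 40 mm either way of its centre along its x and y
- nut: loose square brass nut, 30 x 26 x 14 mm, lying on the robot's side of the steel plate; not part of the job; origin at the centre of its underside
- bearing: loose ball bearing, 62 mm across, 16 mm high, lying on the robot's side of the steel plate; not part of the job; origin at the centre of its underside
- hub: red flanged hub, 100 mm across, 45 mm high, on the bench beyond the plate; not part of the job; origin at the centre of its underside
- sprocket: yellow chain sprocket lying flat, 136 mm across, 22 mm high, on the bench beyond the plate; not part of the job; origin at the centre of its underside
- carton: small closed cardboard carton, 90 x 120 x 70 mm, on the bench beyond the plate; not part of the job; origin at the centre of its underside
- wrench: open-ended wrench, 200 mm long, lying on the bench beyond the plate and a tray; not part of the job; origin at the centre of its underside
Things that resemble listed ones, but are neither listed nor needed, are in the scene too. What is shaped like the part that bears foot_b_stud but pink is not meant.

How it is judged:
By the outcome, as a careful person would: the job done as asked, in the order asked, and still so for the second after the job is handed in, with the robot touching nothing.
It also fails if it takes over 72 s, if anything falls off the work surface, if the arm or the gripper's body presses on something with over 40 N, if the wrist force passes 120 N, or if a joint passes its speed limit or range.

## Working session

There is one attempt and no reset: what is moved stays moved. The work goes in short steps, Python scripts to look and compute and a shell command to move; the robot and the scene stay as the last step left them, time stands still between calls to the robot, and variables do not carry over. Pictures are saved under pics/ and viewed, about 8 in all and at most 12, crops included, and the job is handed in when it is done.

```bash
mkdir -p pics
cat > h.py <<'E'
import numpy as np, cv2
from station import telemetry, grab_frame, arm, regions_of, pinpoint
def ray(f,px):
    u=(px[0]-f["cx"])/f["fx"]; v=(px[1]-f["cy"])/f["fy"]
    if f.get("fish"):
        r=np.hypot(u,v); d=np.array([np.sin(r)*u/r,np.sin(r)*v/r,np.cos(r)]) if r>1e-9 else np.array([0,0,1.])
    else: d=np.array([u,v,1.])
    R=np.array(f["R"]); t=np.array(f["t"])
    return -R.T@t, R.T@d
def atz(f,px,z):
    o,d=ray(f,px); return o+d*(z-o[2])/d[2]
def grab(c,save=None):
    f=grab_frame(c); f["fish"]=c=="wrist"
    if save: cv2.imwrite("pics/"+save,np.ascontiguousarray(f["pixels"][:,:,::-1]))
    return f
E
python3 - <<'E'
from h import *
np.set_printoptions(precision=3,suppress=True)
fs={c:grab(c,c+"0.png") for c in ("scene","side","wrist")}
ims=[cv2.imread(f"pics/{c}0.png") for c in fs]
cv2.imwrite("pics/all.png",cv2.resize(np.hstack(ims[:2]),(800,300)))
Z={"foot_a_stud":.018+.058,"plate_top":.018,"tray_yellow":0,"tray_red":0,"nut":.018,"bearing":.018,"hub":0}
for c in ("scene","side","wrist"):
    print(c,"cam",ray(fs[c],(256,192))[0])
    for n,z in Z.items():
        for d in pinpoint(c,n):
            if d["p"]>.2: print(c,n,round(d["p"],2),np.array(d["location"]),atz(fs[c],d["location"],z))
s=telemetry.get_state(); print(s["t"],s["eef_pos"],s["ee_rot"],s["force"],s["width"])
E
```

```text
scene cam [1.429 0.795 0.8  ]
scene foot_a_stud 0.55 [271.8 214.4] [0.582 0.128 0.076]
scene foot_a_stud 0.36 [217.4 270. ] [0.847 0.182 0.076]
scene plate_top 0.61 [259.6 204.1] [0.496 0.011 0.018]
scene tray_yellow 0.98 [352.8 254.6] [0.496 0.345 0.   ]
scene tray_red 0.89 [189.  174.6] [ 0.496 -0.313  0.   ]
scene nut 0.38 [298.6 196.3] [0.378 0.073 0.018]
scene hub 0.55 [215.4 270.4] [0.79  0.115 0.   ]
side cam [0.449 0.767 0.7  ]
side foot_a_stud 0.82 [245.9 216.5] [0.576 0.122 0.076]
side plate_top 0.62 [280.6 208.3] [0.507 0.019 0.018]
side tray_yellow 0.63 [270.8 325.5] [0.49  0.337 0.   ]
side tray_red 0.78 [301.  142.4] [ 0.479 -0.319  0.   ]
side nut 0.67 [331.6 230.9] [0.379 0.079 0.018]
side nut 0.24 [161.8 227.4] [0.778 0.13  0.018]
side bearing 0.78 [327.7 181.3] [ 0.392 -0.109  0.018]
side hub 0.91 [164.7 227.7] [0.78  0.113 0.   ]
side hub 0.47 [215.5 139.5] [ 0.75  -0.293  0.   ]
wrist cam [0.323 0.597 0.384]
1.2 [0.249 0.627 0.227] [-3.142 -0.    -1.949] [-0.236  0.193  0.699] 0.08777054898304934
```

View pics/all.png

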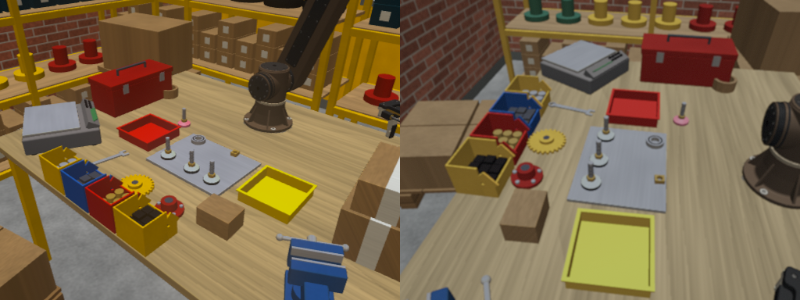

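View pics/side0.png

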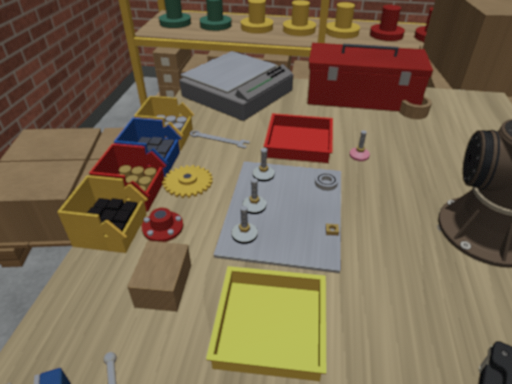

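Run:
```python
from h import *
np.set_printoptions(precision=3,suppress=True)
f=grab("side"); g=grab("scene")
for p in [(244.5,233),(255,205),(263,173)]: print("base top",atz(f,p,.03))
for p in [(244.5,209),(254,181),(264,151)]: print("stud top",atz(f,p,.103))
for p in [(220,259),(340,266),(341,173),(244,164)]: print("plate",atz(f,p,.018))
for d in regions_of("side","foot_a_stud"):
    if d["p"]>.2:
        ys,xs=np.nonzero(d["pixels"]); print(d["p"],d["bbox"])
for n in("tray_yellow","tray_red"):
  for c,F in(("side",f),("scene",g)):
    r=regions_of(c,n)[0]; q=cv2.approxPolyDP(cv2.convexHull(np.argwhere(r["pixels"])[:,::-1].astype(np.int32)),6,True)[:,0]
    print(n,c,[atz(F,p,.045)[:2] for p in q])
```

```text
base top [0.579 0.129 0.03 ]
base top [0.57 0.03 0.03]
base top [ 0.569 -0.103  0.03 ]
stud top [0.577 0.127 0.103]
stud top [0.573 0.026 0.103]
stud top [ 0.567 -0.103  0.103]
plate [0.62  0.204 0.018]
plate [0.359 0.184 0.018]
plate [ 0.356 -0.153  0.018]
plate [ 0.631 -0.152  0.018]
0.7 [231.3, 207.1, 259.1, 245.5]Traceback (most recent call last):
  File "<stdin>", line 12, in <module>
IndexError: list index out of range
```

```bash
python3 -m inch '0.6 3 -5 0 0 0 -7; 0.6 6 -10 0 0 0 -14; 0.6 9 -15 0 0 0 -21; 0.6 12 -20 0 0 0 -28; 0.6 15 -25 0 0 0 -35; 0.6 18 -30 0 0 0 -42; 0.6 21 -35 0 0 0 -49; 0.6 24 -40 0 0 0 -56; 0.6 27 -44 0 0 0 -62; 0.6 30 -47 0 0 0 -68.3; 0.6 32 -50 0 0 0 -68.3; 0.6 32 -50 0 0 0 -68.3' 50
```

```text
t: 2.9
eef_pos: [0.5699, 0.1254, 0.2262]
ee_rot: [-3.141, -0.0, 3.139]
force: [0.2, -0.0, 0.1]
width: 0.0528
```

Run:
```python
from h import *
np.set_printoptions(precision=3,suppress=True)
f=grab("wrist","w1.png")
print(ray(f,(256,192)))
for n,z in (("foot_a_stud",.076),("nut",.018),("bearing",.018),("plate_top",.018),("tray_yellow",0),("tray_red",0)):
    for d in pinpoint("wrist",n):
        if d["p"]>.15: print(n,round(d["p"],2),np.array(d["location"]),atz(f,d["location"],z))
```

```text
(array([0.57 , 0.046, 0.384]), array([ 0.001,  0.299, -0.954]))
foot_a_stud 0.6 [243.4 176.6] [0.584 0.125 0.076]
nut 0.55 [398.1 136.3] [0.381 0.083 0.018]
bearing 0.9 [390.6   0.1] [ 0.393 -0.103  0.018]
plate_top 0.72 [314.6  78.8] [0.498 0.016 0.018]
tray_yellow 0.8 [305.8 289.9] [0.491 0.329 0.   ]
```

View pics/w1.png

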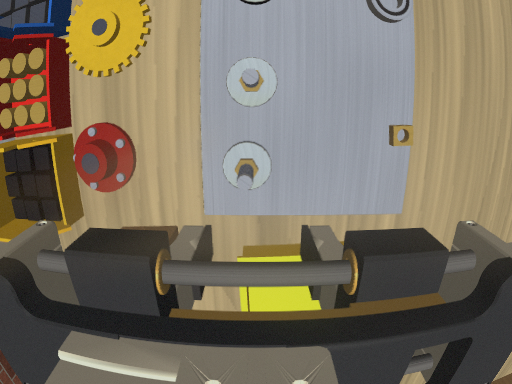

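Run:
```python
from h import *
np.set_printoptions(precision=4,suppress=True)
f=grab("wrist")
for n,p,z in [("a base",(246.5,165.5),.027),("a top",(245,181),.103),("b base",(251.3,81.5),.027),("b top",(250.5,76),.103),("pl",(204,213),.018),("pr",(404,215),.018),("edgeL",(200,40),.018),("edgeR",(415,40),.018)]: print(n,atz(f,p,z))
```

```text
a base [0.5806 0.1263 0.027 ]
a top [0.5797 0.1252 0.103 ]
b base [0.5747 0.024  0.027 ]
b top [0.5742 0.0239 0.103 ]
pl [0.6383 0.1929 0.018 ]
pr [0.3539 0.198  0.018 ]
edgeL [ 0.6377 -0.0309  0.018 ]
edgeR [ 0.3575 -0.049   0.018 ]
```

```bash
python3 -m inch '0.6 1 0.1 -5 0 0 0; 0.6 1 0.1 -10 0 0 0; 0.6 1 0.1 -14 0 0 0; 0.6 1 0.1 -16.9 0 0 0; 0.6 1 0.1 -16.9 0 0 0; 0 1 0.1 -16.9 0 0 0; 0 1 0.1 -16.9 0 0 0; 0 1 0.1 -16.9 0 0 0; 0 1 0.1 -16.9 0 0 0; 0 1 0.1 -16.9 0 0 0' 50
```

```text
t: 4.55
eef_pos: [0.5792, 0.1293, 0.0584]
ee_rot: [3.141, 0.001, -3.139]
force: [-0.3, 1.1, 3.2]
width: 0.015
```

```bash
python3 -m inch '0 0 0 -0.06 0 0 0; 0 0 0 -0.06 0 0 0; 0 0 0 -0.06 0 0 0'
```

```text
t: 4.92
eef_pos: [0.5793, 0.1293, 0.0583]
ee_rot: [3.141, 0.002, -3.139]
force: [-2.0, 0.0, 6.1]
width: 0.0153
```

```bash
python3 -m inch '0 0 0 -0.1 0 0 0; 0 0 0 -0.1 0 0 0; 0 0 0 -0.1 0 0 0'
```

```text
t: 5.3
eef_pos: [0.5794, 0.1293, 0.0583]
ee_rot: [3.141, 0.002, -3.139]
force: [-3.0, 0.2, 9.3]
width: 0.0154
```

```bash
python3 -m inch '0 -0.2 0 -0.1 0 0 0; 0 -0.5 0 -0.1 0 0 0; 0 -0.9 0 -0.1 0 0 0; 0 -1.3 0 -0.1 0 0 0; 0 -1.7 0 -0.1 0 0 0; 0 -2.0 0 -0.1 0 0 0; 0 -2.2 0 -0.1 0 0 0; 0 -2.3 0 -0.1 0 0 0'
```

```text
t: 6.3
eef_pos: [0.5581, 0.1301, 0.0584]
ee_rot: [3.14, 0.006, -3.138]
force: [4.7, 0.4, 5.3]
width: 0.0154
```

```bash
python3 -m inch '0 -0.2 0 -0.13 0 0 0; 0 -0.6 0 -0.13 0 0 0; 0 -1.1 0 -0.13 0 0 0; 0 -1.6 0 -0.13 0 0 0; 0 -2.2 0 -0.13 0 0 0; 0 -2.8 0 -0.13 0 0 0; 0 -3.4 0 -0.13 0 0 0; 0 -4.0 0 -0.13 0 0 0; 0 -4.5 0 -0.13 0 0 0; 0 -4.8 0 -0.13 0 0 0; 0 -5 0 -0.13 0 0 0; 0 -5.1 0 -0.13 0 0 0'
```

```text
t: 7.8
eef_pos: [0.5094, 0.1313, 0.0585]
ee_rot: [3.138, 0.01, -3.137]
force: [6.8, 0.8, 5.9]
width: 0.0153
```

```bash
python3 -m inch '0 0 0 1 0 0 0; 0 0 0 4 0 0 0; 0 0 0 8 0 0 0; 0 -1 3 10 0 0 0; 0 -2 8 10 0 0 0; 0 -3 13 10 0 0 0; 0 -4 16 10 0 0 0; 0 -5 17 10 0 0 0; 0 -5 17 10 0 0 0'
python3 - <<'E'
from h import *
np.set_printoptions(precision=3,suppress=True)
f=grab("wrist","w2.png");g=grab("side");k=grab("scene")
s=telemetry.get_state();print(s["force"],s["eef_pos"])
for c,F in(("wrist",f),("side",g),("scene",k)):
  for n in("tray_yellow","tray_red"):
    for d in pinpoint(c,n):
        if d["p"]>.3: print(c,n,round(d["p"],2),np.array(d["location"]),atz(F,d["location"],0))
E
```

```text
t: 8.93
eef_pos: [0.4579, 0.3007, 0.1577]
ee_rot: [3.139, 0.008, -3.136]
force: [0.2, -0.4, -3.1]
width: 0.0149
[ 0.025 -0.573 -3.033] [0.459 0.3   0.158]
side tray_yellow 0.92 [266.3 324.9] [0.498 0.337 0.   ]
scene tray_yellow 0.75 [352.9 252.8] [0.489 0.341 0.   ]
scene tray_red 0.97 [190.5 174.5] [ 0.492 -0.31   0.   ]
```

View pics/w2.png

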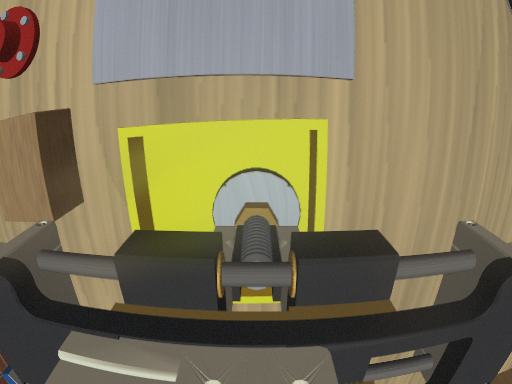

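Run:
```python
from h import *
np.set_printoptions(precision=4,suppress=True)
f=grab("wrist")
for p in[(119,128),(328,120),(131,220),(325,220)]: print(atz(f,p,.045))
```

```text
[0.5955 0.2417 0.045 ]
[0.3949 0.2365 0.045 ]
[0.5931 0.3387 0.045 ]
[0.3914 0.3355 0.045 ]
```

```bash
python3 -m inch '0 0 0 -4 0 0 0; 0 0 0 -8 0 0 0; 0 0 0 -10 0 0 0; 0 0 0 -10.8 0 0 0; 0 0 0 -11.1 0 0 0; 0 0 0 -11.2 0 0 0; 0 0 0 -11.3 0 0 0; 0 0 0 -11.35 0 0 0; 0 0 0 -11.35 0 0 0'
```

```text
t: 10.55
eef_pos: [0.4596, 0.301, 0.0452]
ee_rot: [3.137, 0.011, -3.137]
force: [0.1, 0.4, -2.2]
width: 0.0151
```

```bash
python3 -m inch '0 0 0 -0.1 0 0 0; 0 0 0 -0.1 0 0 0; 0.36 0 0 -0.1 0 0 0; 0.36 0 0 -0.1 0 0 0; 0.36 0 0 -0.1 0 0 0; 0.36 0 0 1 0 0 0; 0.36 0 0 4 0 0 0; 0.36 0 0 9 0 0 0; 0.36 0 -1 14 0 0 0; 0.36 3 -6 17 0 0 0; 0.36 6 -12 17 0 0 0; 0.5 9 -18 17 0 0 0'
python3 -m inch '0.5 1 -6 0 0 0 0; 0.5 2 -10 0 0 0 0; 0.5 2 -10 0 0 0 0; 0.5 2 -10 0 0 0 0'
python3 - <<'E'
from h import *
np.set_printoptions(precision=3,suppress=True)
f=grab("wrist","w3.png");g=grab("side")
print(telemetry.get_state()["eef_pos"])
for c,F in(("wrist",f),("side",g)):
  for n,z in (("foot_a_stud",.076),("tray_red",0)):
    for d in pinpoint(c,n):
        if d["p"]>.15: print(c,n,round(d["p"],2),np.array(d["location"]),atz(F,d["location"],z))
cv2.imwrite("pics/c3.png",np.hstack([cv2.imread("pics/w3.png")[:260,:400],cv2.resize(g["pixels"][140:384,200:400,::-1],None,fx=1.06,fy=260/244)]))
E
```

```text
t: 12.05
eef_pos: [0.5451, 0.1304, 0.2171]
ee_rot: [3.136, 0.013, -3.136]
force: [0.5, 0.0, -0.2]
width: 0.0366
t: 12.55
eef_pos: [0.5651, 0.0303, 0.2176]
ee_rot: [3.136, 0.013, -3.137]
force: [0.3, 0.7, 0.3]
width: 0.0438
[0.565 0.031 0.217]
wrist tray_red 0.46 [250.2  42.3] [ 0.576 -0.124  0.   ]
side foot_a_stud 0.97 [291.5 290.9] [0.456 0.307 0.076]
side tray_red 0.74 [300.9 142.4] [ 0.479 -0.319  0.   ]
side tray_red 0.43 [163.3 284.4] [0.727 0.275 0.   ]
```

View pics/c3.png

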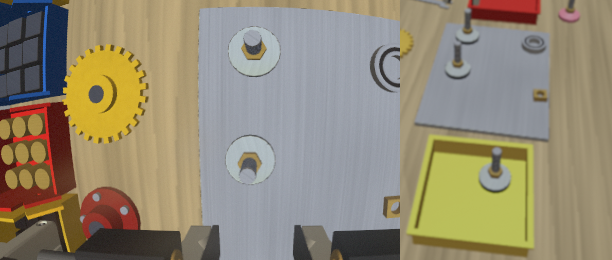

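Run:
```python
from h import *
np.set_printoptions(precision=4,suppress=True)
f=grab("wrist")
for p,z in[((250,159),.027),((248.5,174),.103),((254.5,51),.027),((253,38),.103)]: print(atz(f,p,z))
```

```text
[0.5748 0.0204 0.027 ]
[0.5737 0.0195 0.103 ]
[ 0.5703 -0.1073  0.027 ]
[ 0.5702 -0.107   0.103 ]
```

```bash
python3 -m inch '0.5 0.9 -0.9 -5 -0.3 0.7 0; 0.5 0.9 -0.9 -10 -0.3 0.7 0; 0.5 0.9 -0.9 -14 -0.3 0.7 0; 0.5 0.9 -0.9 -15.9 -0.3 0.7 0; 0.5 0.9 -0.9 -15.9 -0.3 0.7 0; 0 0.9 -0.9 -15.9 -0.3 0.7 0; 0 0.9 -0.9 -15.9 -0.3 0.7 0; 0 0.9 -0.9 -15.9 -0.3 0.7 0; 0 0.9 -0.9 -15.9 -0.3 0.7 0'
```

```text
t: 14.02
eef_pos: [0.5745, 0.0223, 0.0589]
ee_rot: [3.141, 0.002, -3.135]
force: [-0.4, 0.5, 4.9]
width: 0.0152
```

```bash
python3 -m inch '0 0 0 -0.06 0 0 0; 0 0 0 -0.06 0 0 0; 0 0 0 -0.06 0 0 0'
```

```text
t: 14.4
eef_pos: [0.5745, 0.0223, 0.0589]
ee_rot: [3.141, 0.002, -3.135]
force: [-1.5, 0.1, 6.8]
width: 0.0149
```

```bash
python3 -m inch '0 0 0 -0.1 0 0 0; 0 0 0 -0.11 0 0 0; 0 -0.2 0 -0.11 0 0 0; 0 -0.5 0 -0.11 0 0 0; 0 -0.9 0 -0.11 0 0 0; 0 -1.3 0 -0.11 0 0 0; 0 -1.7 0 -0.11 0 0 0; 0 -2.0 0 -0.11 0 0 0; 0 -2.2 0 -0.11 0 0 0; 0 -2.3 0 -0.11 0 0 0'
```

```text
t: 15.65
eef_pos: [0.5533, 0.0227, 0.059]
ee_rot: [3.14, 0.006, -3.134]
force: [2.1, 0.5, 5.6]
width: 0.015
```

```bash
python3 -m inch '0 -0.2 0 -0.14 0 0 0; 0 -0.6 0 -0.14 0 0 0; 0 -1.1 0 -0.15 0 0 0; 0 -1.6 0 -0.15 0 0 0; 0 -2.2 0 -0.15 0 0 0; 0 -2.8 0 -0.15 0 0 0; 0 -3.4 0 -0.15 0 0 0; 0 -4.0 0 -0.15 0 0 0; 0 -4.5 0 -0.15 0 0 0; 0 -4.8 0 -0.15 0 0 0; 0 -5 0 -0.15 0 0 0; 0 -5.1 0 -0.15 0 0 0'
```

```text
t: 17.15
eef_pos: [0.5048, 0.0235, 0.059]
ee_rot: [3.139, 0.011, -3.133]
force: [2.7, -0.1, 8.1]
width: 0.0153
```

```bash
python3 -m inch '0 0 0 1 0 0 0; 0 0 0 4 0 0 0; 0 0 0 9 0 0 0; 0 -1 -3 12 0 0 0; 0 -2 -9 12 0 0 0; 0 -3 -15 12 0 0 0; 0 -4 -21 12 -0.1 0.6 0; 0 -5 -27 12 -0.1 0.6 0; 0 -5 -30 11 -0.1 0.6 0; 0 -5 -30.3 10 -0.1 0.6 0; 0 -5 -30.3 10 -0.1 0.6 0'
python3 - <<'E'
from h import *
np.set_printoptions(precision=3,suppress=True)
f=grab("wrist","w4.png")
s=telemetry.get_state();print(s["force"],s["eef_pos"])
for d in pinpoint("wrist","tray_red"): print(d["p"],np.array(d["location"]),atz(f,d["location"],0))
E
```

```text
t: 18.52
eef_pos: [0.4534, -0.2791, 0.1578]
ee_rot: [3.139, -0.002, -3.134]
force: [-0.1, 1.0, -1.7]
width: 0.0153
[-0.865 -0.245 -2.621] [ 0.454 -0.279  0.159]
0.73 [228.3 143.6] [ 0.483 -0.314  0.   ]
```

View pics/w4.png

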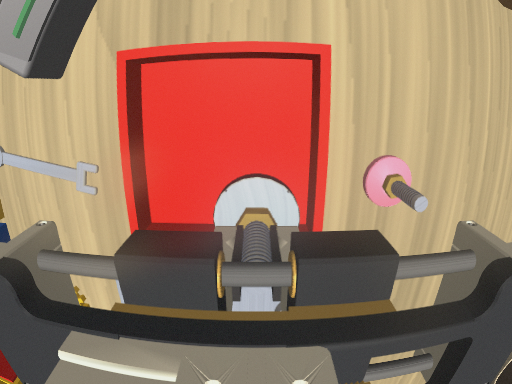

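Run:
```python
from h import *
np.set_printoptions(precision=4,suppress=True)
f=grab("wrist")
for p in[(117,53),(330,45),(130,220),(324,220),(137,225),(320,228)]: print(p,atz(f,p,.045))
```

```text
(117, 53) [ 0.5899 -0.4119  0.045 ]
(330, 45) [ 0.3886 -0.4143  0.045 ]
(130, 220) [ 0.5876 -0.2408  0.045 ]
(324, 220) [ 0.3859 -0.2443  0.045 ]
(137, 225) [ 0.5801 -0.2353  0.045 ]
(320, 228) [ 0.3892 -0.2354  0.045 ]
```

```bash
python3 -m inch '0 0 0 -4 0 0 0; 0 0 0 -8 0 0 0; 0 0 0 -10 0 0 0; 0 0 0 -10.8 0 0 0; 0 0 0 -11.1 0 0 0; 0 0 0 -11.2 0 0 0; 0 0 0 -11.3 0 0 0; 0 0 0 -11.35 0 0 0; 0 0 0 -11.35 0 0 0'
```

```text
t: 19.8
eef_pos: [0.4554, -0.2788, 0.0463]
ee_rot: [3.141, 0.002, -3.132]
force: [0.5, -1.4, -2.1]
width: 0.0153
```

```bash
python3 -m inch '0 0 0 -0.08 0 0 0; 0 0 0 -0.12 0 0 0; 0 0 0 -0.15 0 0 0; 0 0 0 -0.15 0 0 0'
```

```text
t: 20.3
eef_pos: [0.4555, -0.2789, 0.045]
ee_rot: [3.141, 0.002, -3.132]
force: [-0.5, 0.7, 0.4]
width: 0.0149
```

```bash
python3 -m inch '0.36 0 0 0 0 0 0; 0.36 0 0 0 0 0 0; 0.36 0 0 0 0 0 0; 0.36 0 0 1 0 0 0; 0.36 0 0 4 0 0 0; 0.36 0 0 9 0 0 0; 0.36 0 1 14 0 0 0; 0.36 4 6 17 0 0 0; 0.5 8 12 17 0 0 0; 0.5 11 17.5 17 0 0 0; 0.5 11.5 18.5 17 0 0 0; 0.5 11.5 18.5 17 0 0 0'
python3 - <<'E'
from h import *
np.set_printoptions(precision=3,suppress=True)
f=grab("wrist","w5.png");g=grab("side")
s=telemetry.get_state();print(s["force"],s["eef_pos"],s["ee_rot"])
for c,F in(("wrist",f),("side",g)):
    for d in pinpoint(c,"foot_a_stud"):
        if d["p"]>.15: print(c,round(d["p"],2),np.array(d["location"]),atz(F,d["location"],.076))
cv2.imwrite("pics/c5.png",np.hstack([cv2.imread("pics/w5.png")[:260,:400],cv2.resize(g["pixels"][100:344,200:400,::-1],None,fx=1.06,fy=260/244)]))
E
```

```text
t: 21.8
eef_pos: [0.5713, -0.0921, 0.2154]
ee_rot: [3.141, 0.002, -3.129]
force: [-0.7, -0.6, -0.2]
width: 0.0438
[ 0.064 -0.627  0.43 ] [ 0.57  -0.094  0.215] [ 3.141  0.002 -3.131]
side 0.78 [292.1 291.5] [0.455 0.308 0.076]
```

View pics/c5.png

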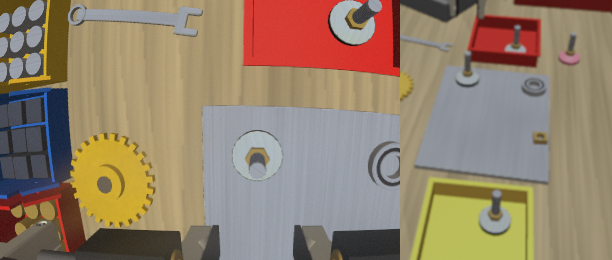

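Both placed feet stand upright (yellow and red); foot c is at base (257.5,156), stud top (258,171).

Run:
```python
from h import *
np.set_printoptions(precision=4,suppress=True)
f=grab("wrist")
for p,z in[((257.5,156),.027),((258,171),.103)]: print(atz(f,p,z))
print(telemetry.get_state()["eef_pos"])
```

```text
[ 0.5689 -0.1105  0.027 ]
[ 0.5686 -0.1103  0.103 ]
[ 0.57   -0.0948  0.2153]
```

```bash
python3 -m inch '0.5 -0.1 -1.4 -5 0 0 0; 0.5 -0.1 -1.4 -10 0 0 0; 0.5 -0.1 -1.4 -14 0 0 0; 0.5 -0.1 -1.4 -15.7 0 0 0; 0.5 -0.1 -1.4 -15.7 0 0 0; 0 -0.1 -1.4 -15.7 0 0 0; 0 -0.1 -1.4 -15.7 0 0 0; 0 -0.1 -1.4 -15.7 0 0 0; 0 -0.1 -1.4 -15.7 0 0 0' 50
```

```text
t: 23.18
eef_pos: [0.5697, -0.1087, 0.0591]
ee_rot: [3.141, 0.004, -3.132]
force: [-0.4, 1.4, 3.6]
width: 0.0154
```

```bash
python3 -m inch '0 0 0 -0.06 0 0 0; 0 0 0 -0.06 0 0 0; 0 0 0 -0.06 0 0 0'
```

```text
t: 23.55
eef_pos: [0.5697, -0.1086, 0.0591]
ee_rot: [3.141, 0.004, -3.132]
force: [-1.8, 0.7, 5.5]
width: 0.0152
```

```bash
python3 -m inch '0 0 0 -0.1 0 0 0; 0 0 0 -0.11 0 0 0; 0 -0.2 0 -0.11 0 0 0; 0 -0.5 0 -0.11 0 0 0; 0 -0.9 0 -0.11 0 0 0; 0 -1.3 0 -0.11 0 0 0; 0 -1.7 0 -0.11 0 0 0; 0 -2.0 0 -0.11 0 0 0; 0 -2.2 0 -0.11 0 0 0; 0 -2.3 0 -0.11 0 0 0'
```

```text
t: 24.8
eef_pos: [0.5491, -0.1084, 0.0592]
ee_rot: [3.141, 0.009, -3.131]
force: [5.6, -0.9, 5.3]
width: 0.0151
```

```bash
python3 -m inch '0 -0.2 0 -0.14 0 0 0; 0 -0.6 0 -0.14 0 0 0; 0 -1.1 0 -0.15 0 0 0; 0 -1.6 0 -0.15 0 0 0; 0 -2.2 0 -0.15 0 0 0; 0 -2.8 0 -0.15 0 0 0; 0 -3.4 0 -0.15 0 0 0; 0 -4.0 0 -0.15 0 0 0; 0 -4.5 0 -0.15 0 0 0; 0 -4.8 0 -0.15 0 0 0; 0 -5 0 -0.15 0 0 0; 0 -5.1 0 -0.15 0 0 0'
```

```text
t: 26.3
eef_pos: [0.5013, -0.1081, 0.0592]
ee_rot: [3.141, 0.015, -3.13]
force: [6.2, -0.2, 6.8]
width: 0.0153
```

```bash
python3 -m inch '0 0 0 1 0 0 0; 0 0 0 4 0 0 0; 0 0 0 9 0 0 0; 0 0.2 3 12 0 0 0; 0 0.5 9 12 0 0 0; 0 1 15 12 0 0 0; 0 1.5 21 12 0 0.8 0; 0 2 27 12 0 0.8 0; 0 2.4 33 12 0 0.8 0; 0 2.7 39 12 0 0.8 0; 0 2.9 44 12 0 0.8 0; 0 2.9 48.3 10 0 0.8 0' && python3 -m inch '0 0 0 0 0 0 0; 0 0 0 0 0 0 0'
python3 - <<'E'
from h import *
np.set_printoptions(precision=3,suppress=True)
f=grab("wrist","w6.png")
s=telemetry.get_state();print(s["force"],s["eef_pos"],s["ee_rot"])
E
```

```text
t: 27.8
eef_pos: [0.5297, 0.3766, 0.1595]
ee_rot: [3.141, 0.001, -3.129]
force: [0.0, -0.4, -2.1]
width: 0.0154
t: 28.05
eef_pos: [0.5287, 0.3758, 0.1585]
ee_rot: [-3.14, -0.002, -3.129]
force: [0.6, 0.3, -2.4]
width: 0.0149
[ 0.071  0.267 -3.11 ] [0.529 0.376 0.159] [-3.141 -0.001 -3.13 ]
```

View pics/w6.png

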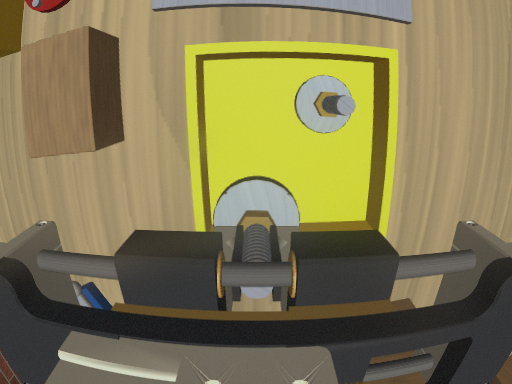

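```bash
python3 -m inch '0 0 0 -4 0 0 0; 0 0 0 -8 0 0 0; 0 0 0 -10 0 0 0; 0 0 0 -10.8 0 0 0; 0 0 0 -11.1 0 0 0; 0 0 0 -11.2 0 0 0; 0 0 0 -11.3 0 0 0; 0 0 0 -11.35 0 0 0; 0 0 0 -11.35 0 0 0'
```

```text
t: 29.22
eef_pos: [0.5292, 0.3757, 0.0459]
ee_rot: [-3.141, -0.0, -3.13]
force: [0.1, -0.5, -3.4]
width: 0.0152
```

```bash
python3 -m inch '0 0 0 -0.08 0 0 0; 0 0 0 -0.12 0 0 0; 0 0 0 -0.14 0 0 0; 0 0 0 -0.14 0 0 0'
```

```text
t: 29.72
eef_pos: [0.5294, 0.3759, 0.0451]
ee_rot: [3.141, 0.0, -3.129]
force: [-2.1, -0.2, 5.5]
width: 0.0152
```

```bash
python3 -m inch '0 0 0 0 0 0 0; 0.36 0 0 0 0 0 0; 0.36 0 0 0 0 0 0; 0.36 0 0 0 0 0 0; 0.36 0 0 1 0 0 0; 0.36 0 0 4 0 0 0; 0.36 0 0 9 0 0 0; 0.36 0 0 14 0 0 0; 0.36 -3 -2 18 0 0 0; 0.36 -7 -6 20 0 0 0; 0.36 -7 -10 20 0 0 0; 0.36 -7 -10 20 0 0 0'
python3 - <<'E'
from h import *
g=grab("side","s7.png")
s=telemetry.get_state();print(s["t"],s["force"],s["eef_pos"])
cv2.imwrite("pics/c7.png",cv2.resize(g["pixels"][90:384,120:400,::-1],None,fx=2,fy=2))
E
```

```text
t: 31.22
eef_pos: [0.459, 0.2741, 0.2472]
ee_rot: [3.139, 0.002, -3.13]
force: [1.4, 1.0, 0.5]
width: 0.0314
31.275 [-0.19094995  0.63656899  1.09930475] [0.45942366 0.27516563 0.24672271]
```

View pics/c7.png

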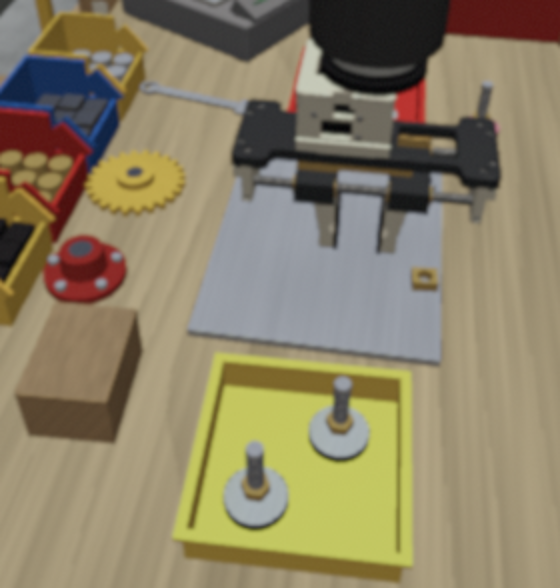

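The picture shows two feet standing upright in the yellow tray, at crop (340,430) and (255,495). The red one stood upright when last seen, and nothing has been near it since.

```bash
python3 -c "
from station import arm; print(arm.job_done())"
```

```text
the job is handed in; nothing more can be done
None
```

I tested all three feet one at a time and sorted them: a and c grip and are in the yellow tray, b slides and is in the red tray. The job was handed in at about 31 s, well inside the 72 s limit.

Each foot was dragged about 7 cm towards the robot and set down without dropping. Drag is given as a share of the pressing force with the foot's weight (about 3.1 N) included, read at the end of each stroke:

| Foot | Drag / pressing force | Verdict | Tray |
|---|---|---|---|
| a | about 0.76 | grips | yellow |
| b | about 0.24 | slides | red |
| c | about 0.62 | grips | yellow |

- **Foot b's reading:** 0.24 is under the 0.26 limit but close to it. The reading halfway through its drag was also about 0.24.
- **Pressing force:** I could only read it at stops. The tool pressed with 5.3 to 8.1 N there, or 8 to 11 N with the foot's weight, so it ran somewhat under 10 N at times.
- **Final picture:** both feet in the yellow tray stand upright, and the gripper is clear of everything. The arm hid most of the red tray and the bearing. Foot b was upright in the red tray, and the bearing in place, when last seen. The arm did not go near the red tray after that, and it stopped well short of the bearing.

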